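Load a plug-in module into a subrack and shut the retaining bar

TASK

Slide the wide module from the transfer stand across onto the two rails of the subrack, into the gap between the two narrow modules, until it rests square on both rails with its front panel flush with the subrack's front, then swing the hinged retaining bar fully shut across the fronts. Do not shift the two narrow modules.

Things in the scene. Friction and masses are not known exactly. Their poses are not given: they have to be found in the camera images.
- subrack: Fixed open-topped aluminium frame: two upright side plates (175 mm deep, 150 mm high, outer faces 252 mm apart) joined by two narrow raised rails. Origin on the bench under the middle of its front plane; x points level into the frame (the way modules slide in), y across to the bar's hinge side, z up. Flush: panel face at x = 0, as the narrow modules stand.
- front_rail (a point): Middle of the top of the front rail: 18 mm wide (12 to 30 mm behind the front plane), 244 mm long across the frame, top 70 mm above the bench. Same axes as the subrack.
- rear_rail (a point): Middle of the top of the rear rail: 18 mm wide (96 to 114 mm behind the front plane), otherwise like the front rail. Between and beyond the rails nothing carries a module; there is no back stop.
- stand: Grey transfer stand, fixed: a plate 230 mm (x) by 190 mm (y), its top level with the rails, 70 mm above the bench. Origin on the bench under its centre; x points about along the subrack's x. A slot of about 8 to 16 mm separates it from the subrack's front plane.
- module_mid (a point): Centre of the wide module, a loose grey metal box 160 mm long (x), 90 mm wide (y), 75 mm high (z), 0.5 to 1 kg, starting on the stand. Its x points about into the subrack; its front panel is its flat -x end, 80 mm from here. It is heavier towards the panel: mass centre 50 mm from it. Home, this point is 80 mm behind the subrack's front plane and 107.5 mm above the bench.
- narrow_a_mid (a point): Centre of one narrow module, a loose grey metal box 160 mm long (x), 40 mm wide (y), 75 mm high, already home on the rails next to the side plate where the bar is hinged.
- narrow_b_mid (a point): Centre of the other narrow module, same size, already home next to the opposite side plate. The free gap between the two is about 142 to 158 mm wide.
- gate (a joint): Angle (rad) of the flat steel retaining bar about its upright hinge: 0 is fully shut, on its stop (bar along the subrack's -y, inner face 5 mm in front of the front plane); it grows as the bar swings out, 1.57 is along the subrack's -x, limit 2.0. Stiff hinge, 0.12 N m: stays where left. It cannot shut on a module more than about 5 mm proud.
- gate_hinge (a point): Point on the hinge axis of the retaining bar, at the bar's mid-height, 115 mm above the bench. Fixed to the bar: its -y points along the bar to the free end, its -x to the bar's outer face (away from the frame when shut).
- gate_end (a point): Middle of the free end of the retaining bar, 242 mm from the hinge axis. The bar is 8 mm thick and 30 mm high (100 to 130 mm above the bench). Same axes as gate_hinge.

How it is judged:
By the outcome, as a careful person would: the job done as asked, in the order asked, and still so for the second after the job is handed in, with the robot touching nothing.
It also fails if it takes over 58 s, if anything falls off the work surface, if the arm or the gripper's body presses on something with over 40 N, if the wrist force passes 120 N, or if a joint passes its speed limit or range.

ROBOT

A 6-joint arm with a two-finger parallel gripper is mounted at the origin on the work surface. World frame = base frame: x ahead of the robot, y to its left, z up, the work surface at z = 0. Lengths are in m, angles in degrees, forces in N, time in s.
With the tool pointing down it reaches from about 0.275 to 1 m from the base axis. Payload 8.4 kg.
Tool frame: the origin (TCP) lies midway between the tips of the shut fingers; the grasp point (between the pads) lies 19 mm behind it (pinch_z is the distance from the TCP to the grasp point, in m); z points along the fingers, y is the line along which they close (so a half turn about z gives the same grasp; the last joint's range is limited). The gripper opens to 85 mm and grips with 20 to 120 N. Pads are 22 mm wide; open, the fingers measure 114 mm over their backs; the gripper's body (76 mm by 85 mm) begins 54 mm behind the grasp point. The pads swing forward as they close: fully open they stand 13 mm farther back than shut.
Start: joints at [66.211, 20.225, 93.587, -0, 66.188, -0.138], TCP at [0.251, 0.573, 0.231] pointing down, gripper open.
Joint ranges: [-150.9, 150.9], [-52.94, 120.26], [3.33, 152.33], [-74.26, 254.26], [0, 154.13], [-172.89, 172.89]. Speed limits (degrees/s): [127.2, 127.2, 159.86, 180, 180, 180].

INTERFACE

Orientations are given as [roll, pitch, yaw] about the fixed x, y, z axes, in that order (R = Rz(yaw) Ry(pitch) Rx(roll)).
In Python, from station import get_state, read_camera, calibration, job_done, pinch_z gives the robot as it stands. The module is installed in compiled form; this text tells all that it offers.
- The arm moves only by the shell command python3 -m handwheel 'ROWS'. ROWS is a JSON object of lists of equal length, an entry for each row: "xyz": the shift along the world's x, y, z in cm, a list of three; "rotation": the turn, a rotation vector about the world's x, y, z in degrees, a list of three; "claw": the finger opening in cm, from 0 to 8.54. A call has exactly 5 rows; each row shifts and turns the commanded pose from where the row before left it; what a row does not reach is not made up. A row lasts 1/8 s, in which the tool goes at most 62.5 mm and 10.7 degrees, less where a joint would pass 70% of its speed; a pose out of reach is approached as far as the arm can. A call is refused whole if a number of a shift passes 6.25 or a number of a turn 10.7, either way. A call with a gripper value outside its range is refused whole. The fingers move at their own pace and stop on an object; the grip force is fixed at half the most. Time passes only in rows, so rows that do not move let the fingers close, or fill a call up. It gives the time, the measured TCP pose, the force, the opening and the grip force at its end, in the units of the state.
- get_state(): the state, without advancing time (a new reading comes with each control period).
- read_camera(name): name is "side" or "top" or "wrist"; returns (picture, depth): 400x640x3 uint8, red, green, blue; 400x640 float32, m along the optical axis (not along the pixel's ray), 0 where there is no reading.
- calibration(name): a dict with "fov_y" (degrees; the focal length in pixels is half the picture's height over the tangent of half this angle, whatever the lens; pixels are square), "cx", "cy" (the principal point, pixels), "xyz" and "orientation" of the camera in the world. Camera axes: x right, y down, z forward; pixel columns grow to the right and rows downward; lengths in m; the calibration is good to about 2 mm. A picture is of the moment at which its call begins: read the wrist's pose just before it. calibration takes no time and is no camera call; for the wrist camera it gives the pose at the moment of the call.
- job_done(): hands the job in; it is judged then, once.
The state is a dict: "time": time; "q": joint angles; "dq": joint speeds; "joint_torque": joint torques, N m; "position": TCP position; "tcp_rot": TCP orientation; "contact_force": force on the tool from outside, world axes, zero at the start; "ft_torque": the same for the moment, N m; "opening": finger opening in m; "gripper_force": force on a finger pad.
Only numpy, scipy, OpenCV 4.12 (cv2) and the standard library are available. Lean on these libraries where they do the work, as an engineer would, in place of code of your own. Each camera call takes 0.05 s, during which the arm holds its last target. There are 200 camera calls.

## Working session

There is one attempt and no reset: what is moved stays moved. The work goes in short steps, Python scripts to look and compute and a shell command to move; the robot and the scene stay as the last step left them, time stands still between calls to the robot, and variables do not carry over. Pictures are saved under pics/ and viewed, at most 10 in all, crops included, and the job is handed in when it is done.

```bash
mkdir -p pics; ls; python3 - <<'E'
from station import *
import cv2,numpy as np
print(get_state(),pinch_z)
for n in("top","side","wrist"):
    print(n,calibration(n)); p,d=read_camera(n); cv2.imwrite(f"pics/{n}0.png",p[:,:,::-1]); np.savez(f"{n}0.npz",p=p,d=d); print((d>0).mean())
E
```

```text
pics
{'time': 0.0, 'q': array([ 6.62096627e+01,  2.02642647e+01,  9.36298910e+01,  2.59522847e-04,
        6.61877203e+01, -1.37125368e-01]), 'dq': array([-0.05579497, -0.01592872,  0.0988949 ,  0.03264315, -0.02122369,
       -0.08423783]), 'joint_torque': array([-3.61460887e-03, -6.05242753e+01, -3.42061973e+01, -3.23421191e-04,
        9.34102776e-03, -9.40749942e-05]), 'position': array([0.25054903, 0.57205227, 0.23053621]), 'tcp_rot': array([-1.79918125e+02, -4.33232715e-04,  1.56346683e+02]), 'contact_force': array([ 0.46616353,  0.10211185, -0.33195558]), 'ft_torque': array([-0.0503466 ,  0.03815577,  0.02444589]), 'gripper_force': 0.0, 'opening': 0.0856073137638426} 0.0187
top {'fov_y': 55.33518051177482, 'cx': 319.0374490299444, 'cy': 200.19240115010024, 'xyz': array([0.48821473, 0.05125929, 0.72991598]), 'orientation': array([-165.81272551,   -0.21067617, -101.22920301])}
0.9960546875
side {'fov_y': 52.22047159522531, 'cx': 317.90589320696677, 'cy': 193.90082393842232, 'xyz': array([0.51562603, 0.45993474, 0.55990006]), 'orientation': array([-137.23192692,    0.68415226, -164.09367814])}
0.99591796875
wrist {'fov_y': 70.07693662855145, 'cx': 316.133038433834, 'cy': 201.25846444649878, 'xyz': array([0.17615292, 0.60578206, 0.37326753]), 'orientation': array([1.61584743e+02, 8.30236207e-02, 6.64244353e+01])}
0.99615625
```

View pics/top0.png

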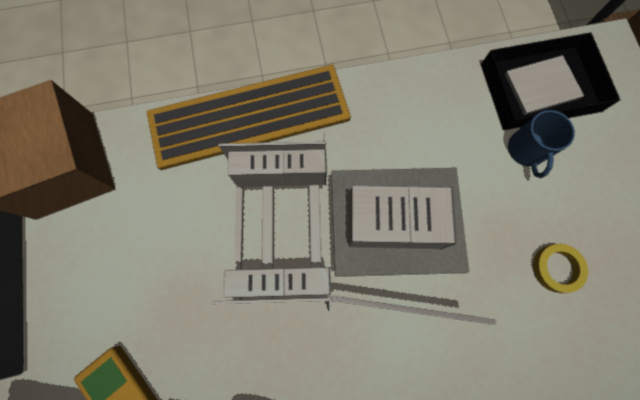

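View pics/side0.png

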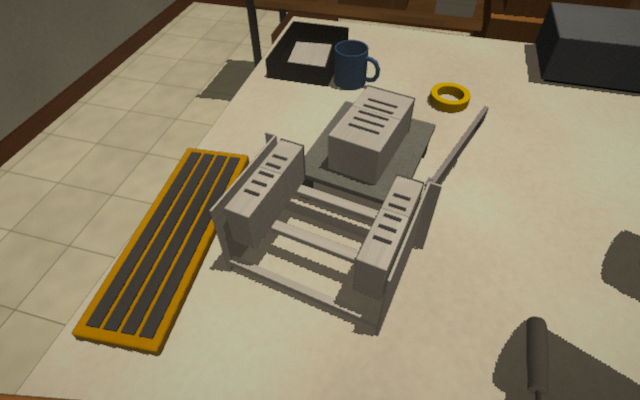

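Top view: the subrack is centred near (275,225), with the narrow modules at (275,162) and (275,282). The wide module is on the stand at (403,215), and the bar runs open from (330,297) to (495,321). Next I measure the tops.

```bash
cat > h.py <<'E'
import numpy as np,cv2
from scipy.spatial.transform import Rotation as R
from station import *
def cloud(n,save=None):
    c=calibration(n); p,d=read_camera(n)
    if save: cv2.imwrite(save,p[:,:,::-1])
    f=200/np.tan(np.radians(c["fov_y"]/2)); v,u=np.mgrid[:400,:640]
    r=np.dstack([(u-c["cx"])/f,(v-c["cy"])/f,np.ones_like(d)])
    M=R.from_euler("xyz",c["orientation"],degrees=True).as_matrix()
    P=(r*d[...,None])@M.T+c["xyz"]; P[d==0]=np.nan
    return p,P,r@M.T,c["xyz"]
def rects(n,lo,hi,zp,amin,box=None):
    """blobs whose depth height is in lo..hi, contour cast on plane z=zp -> min area rects"""
    p,P,ray,o=cloud(n); z=P[...,2]; m=(z>lo)&(z<hi)
    if box: m&=(P[...,0]>box[0])&(P[...,0]<box[1])&(P[...,1]>box[2])&(P[...,1]<box[3])
    m=cv2.morphologyEx(m.astype(np.uint8),cv2.MORPH_OPEN,np.ones((2,2)))
    out=[]
    k,l,st,ce=cv2.connectedComponentsWithStats(m)
    for i in range(1,k):
        if st[i,4]<amin: continue
        q=l==i; rr=ray[q]; X=o+rr*((zp-o[2])/rr[:,2])[:,None]
        (cx,cy),(w,h),a=cv2.minAreaRect((X[:,:2]*1000).astype(np.float32))
        if w<h: w,h,a=h,w,a+90
        out.append((cx,cy,w,h,(a+90)%180-90,ce[i].round(),np.median(z[q])*1000,st[i,4]))
    return out
def show(L):
    for r in L: print("c %.1f %.1f  size %.1f x %.1f  ang %.2f px %s z %.1f n %d"%r)
E
python3 - <<'E'
from h import *
for n in("top","side"):
    print(n); show(rects(n,.135,.16,.145,150,(.2,.9,-.5,.6)))
    print("bar"); show(rects(n,.12,.135,.130,40,(.2,.9,-.5,.6)))
    print("70"); show(rects(n,.06,.078,.07,150,(.2,.9,-.5,.6)))
E
```

```text
top
c 741.7 75.1  size 175.1 x 24.8  ang 82.93 px [275. 146.] z nan n 594
c 705.6 73.2  size 159.5 x 42.5  ang 80.53 px [278. 164.] z nan n 2407
c 583.6 -106.2  size 161.0 x 91.3  ang 77.55 px [404. 216.] z nan n 5811
c 519.1 105.0  size 159.7 x 39.9  ang 80.43 px [278. 283.] z nan n 2883
c 488.7 111.6  size 188.1 x 21.4  ang 78.77 px [286. 302.] z 147.8 n 434
bar
c 816.5 462.3  size 163.3 x 127.7  ang 0.32 px [ 34. 149.] z nan n 5890
c 736.0 75.9  size 169.2 x 5.2  ang 80.76 px [274. 150.] z nan n 258
c 695.5 125.3  size 55.9 x 4.7  ang 80.71 px [250. 178.] z nan n 94
c 683.9 56.4  size 77.4 x 5.0  ang 80.20 px [291. 177.] z 121.8 n 130
c 437.1 -94.0  size 233.8 x 8.1  ang 70.73 px [419. 312.] z nan n 852
70
c 783.2 451.2  size 207.9 x 109.2  ang -38.19 px [ 67. 179.] z nan n 713
c 701.2 -449.9  size 70.9 x 35.8  ang 24.22 px [559. 128.] z nan n 272
c 670.0 -399.7  size 100.3 x 30.2  ang 13.44 px [538. 150.] z 70.4 n 337
c 587.2 -114.5  size 229.4 x 189.4  ang 80.34 px [396. 228.] z nan n 7305
c 607.6 30.3  size 148.1 x 17.9  ang -9.74 px [316. 228.] z nan n 852
c 621.1 112.2  size 
[... 435 characters left out ...]
 166.4 x 43.6  ang 79.22 px [267. 199.] z nan n 575
c 470.8 40.5  size 16.1 x 14.4  ang -11.22 px [433. 196.] z 125.6 n 84
c 748.2 154.7  size 30.2 x 10.7  ang 78.92 px [219. 217.] z 124.1 n 105
c 532.3 187.8  size 39.7 x 10.4  ang -8.00 px [371. 273.] z nan n 207
c 828.2 416.7  size 66.2 x 4.6  ang 15.70 px [ 23. 398.] z 130.2 n 209
70
c 697.1 -454.0  size 65.4 x 37.6  ang 8.60 px [352.  50.] z 68.5 n 166
c 672.2 -393.8  size 105.3 x 47.1  ang 7.61 px [355.  64.] z 67.0 n 280
c 588.5 -103.1  size 246.7 x 190.2  ang 80.27 px [369. 162.] z nan n 4113
c 614.0 36.1  size 140.0 x 25.7  ang -10.10 px [337. 203.] z nan n 1006
c 626.8 118.0  size 142.5 x 26.6  ang -11.16 px [314. 241.] z nan n 1220
```

```bash
for i in 1 2 3 4; do python3 -m handwheel '{"xyz":[[1.54,-3.98,0],[1.54,-3.98,0],[1.54,-3.98,0],[1.54,-3.98,0],[1.54,-3.98,0]],"rotation":[[0,0,-3.8],[0,0,-3.8],[0,0,-3.8],[0,0,-3.8],[0,0,-3.8]],"claw":[5.5,5.5,5.5,5.5,5.5]}'; done
```

```text
time: 1.08
position: [0.3281, 0.3723, 0.2314]
tcp_rot: [180.0, 0.0, 137.2]
contact_force: [0.6, 0.6, 0.5]
opening: 0.0552
gripper_force: 0.0
time: 1.7
position: [0.4052, 0.1733, 0.2316]
tcp_rot: [180.0, 0.0, 118.2]
contact_force: [1.0, -0.7, 0.1]
opening: 0.055
gripper_force: 0.0
time: 2.33
position: [0.4822, -0.0259, 0.2315]
tcp_rot: [180.0, 0.0, 99.2]
contact_force: [0.3, 0.3, -0.2]
opening: 0.0551
gripper_force: 0.0
time: 2.95
position: [0.5592, -0.2249, 0.2314]
tcp_rot: [180.0, -0.0, 80.2]
contact_force: [0.5, -0.1, 0.2]
opening: 0.0551
gripper_force: 0.0
```

```bash
python3 -m handwheel '{"xyz":[[0,0,-4],[0,0,-4],[0,0,-4],[0,0,-2.3],[0,0,0]],"rotation":[[0,0,0.15],[0,0,0],[0,0,0],[0,0,0],[0,0,0]],"claw":[5.5,5.5,5.5,5.5,5.5]}'; python3 -m handwheel '{"xyz":[[0.17,0.99,0],[0.17,0.99,0],[0.1,0.59,0],[0.1,0.59,0],[0.1,0.59,0]],"rotation":[[0,0,0],[0,0,0],[0,0,0],[0,0,0],[0,0,0]],"claw":[5.5,5.5,5.5,5.5,5.5]}'
python3 - <<'E'
from h import *
show(rects("top",.138,.16,.145,1000,(.2,.9,-.5,.6)))
cloud("side","pics/s1.png")
E
```

```text
time: 3.58
position: [0.5575, -0.223, 0.0866]
tcp_rot: [-179.8, -0.0, 80.5]
contact_force: [0.1, 0.1, 0.0]
opening: 0.0547
gripper_force: 0.0
time: 4.2
position: [0.5663, -0.1867, 0.0893]
tcp_rot: [179.8, 0.1, 80.5]
contact_force: [1.5, -6.5, 1.3]
opening: 0.0547
gripper_force: 0.0
c 706.0 73.2  size 159.5 x 41.8  ang 80.53 px [278. 163.] z nan n 2357
c 577.8 -107.5  size 186.6 x 123.3  ang 82.25 px [402. 218.] z nan n 6087
c 519.1 105.0  size 159.7 x 39.9  ang 80.43 px [278. 283.] z nan n 2888
```

View pics/s1.png

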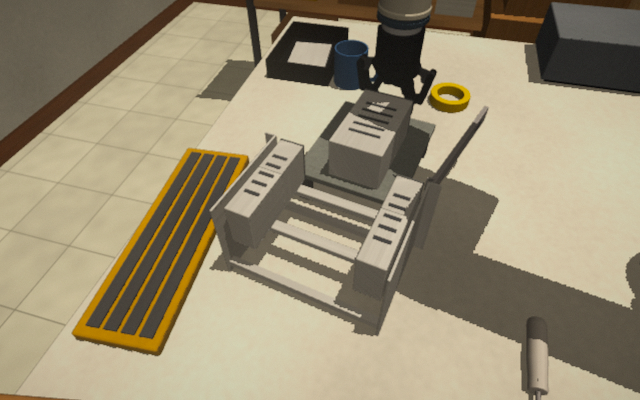

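Finger contact with the panel is confirmed: the gripper is behind the module at (400,90). Pushing on.

```bash
for i in 1 2 3 4; do python3 -m handwheel '{"xyz":[[0.13,0.79,0],[0.13,0.79,0],[0.14,0.79,0],[0.13,0.79,0],[0.14,0.79,0]],"rotation":[[0,0,0],[0,0,0],[0,0,0],[0,0,0],[0,0,0]],"claw":[5.5,5.5,5.5,5.5,5.5]}'; done
python3 - <<'E'
from h import *
show(rects("top",.138,.16,.145,1000,(.2,.9,-.5,.6)))
cloud("top","pics/t2.png")
E
```

```text
time: 4.92
position: [0.5721, -0.1473, 0.0889]
tcp_rot: [179.9, 0.1, 80.5]
contact_force: [-2.1, -7.9, 3.5]
opening: 0.0551
gripper_force: 0.0
time: 5.55
position: [0.5787, -0.1078, 0.0888]
tcp_rot: [180.0, 0.1, 80.5]
contact_force: [-0.7, -7.9, 3.5]
opening: 0.0547
gripper_force: 0.0
time: 6.18
position: [0.5853, -0.0683, 0.0888]
tcp_rot: [180.0, 0.1, 80.5]
contact_force: [-0.3, -7.9, 3.6]
opening: 0.0546
gripper_force: 0.0
time: 6.8
position: [0.5919, -0.0287, 0.0887]
tcp_rot: [180.0, 0.1, 80.5]
contact_force: [-1.0, -9.2, 3.5]
opening: 0.055
gripper_force: 0.0
c 708.7 88.0  size 129.4 x 41.6  ang 79.93 px [269. 164.] z nan n 1900
c 610.5 76.9  size 127.4 x 89.9  ang 80.63 px [284. 222.] z nan n 4325
c 519.1 105.0  size 159.7 x 39.8  ang 80.34 px [278. 283.] z nan n 2886
```

View pics/t2.png

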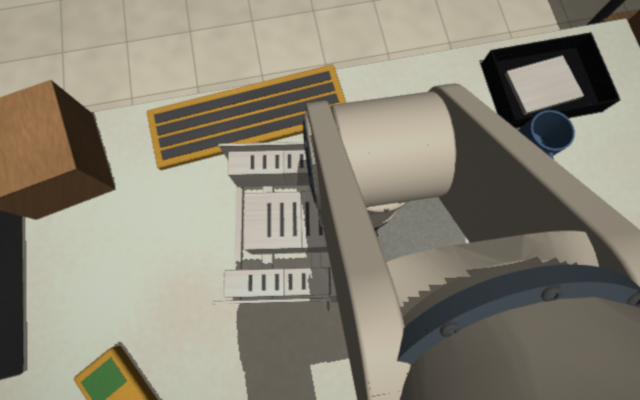

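The wide module is centred in the gap and about 28 mm short. Pushing 25 mm, then re-measuring.

```bash
python3 -m handwheel '{"xyz":[[0.12,0.69,0],[0.12,0.69,0],[0.1,0.59,0],[0.08,0.49,0],[0,0,0]],"rotation":[[0,0,0],[0,0,0],[0,0,0],[0,0,0],[0,0,0]],"claw":[5.5,5.5,5.5,5.5,5.5]}'; cat >m.py <<'E'
from h import *
ex=np.array([.1677,.9858])
for n in("top","top","top"):
  for r in rects(n,.138,.16,.145,1000,(.2,.9,-.5,.6)):
    a=np.radians(r[4]); e=np.array(r[:2])+r[2]/2*np.array([np.cos(a),np.sin(a)]); print("%.1f"%(e@ex),np.round(r[:5],1))
E
python3 m.py
```

```text
time: 7.52
position: [0.596, -0.0036, 0.0884]
tcp_rot: [-180.0, 0.0, 80.5]
contact_force: [-0.8, -2.8, 0.8]
opening: 0.055
gripper_force: 0.0
270.2 [712.7 111.6  81.4  41.1  78.9]
267.2 [617.1 116.7  97.4  90.1  80.6]
270.4 [523.3 130.  109.   39.7  80.4]
270.2 [712.7 112.   80.5  41.2  81.3]
267.2 [617.1 116.6  97.4  90.   80.6]
270.4 [523.3 130.  109.   39.7  80.4]
270.2 [712.7 112.   80.5  41.3  81.5]
267.2 [617.1 116.7  97.4  90.1  80.6]
270.4 [523.3 130.  109.   39.7  80.4]
```

```bash
python3 -m handwheel '{"xyz":[[0.02,0.12,0],[0.02,0.12,0],[0.01,0.07,0],[0,0,0],[0,0,0]],"rotation":[[0,0,0],[0,0,0],[0,0,0],[0,0,0],[0,0,0]],"claw":[5.5,5.5,5.5,5.5,5.5]}'; python3 m.py
```

```text
time: 8.3
position: [0.5964, -0.0009, 0.0883]
tcp_rot: [-180.0, 0.0, 80.5]
contact_force: [-1.1, -6.3, 2.7]
opening: 0.0554
gripper_force: 0.0
270.2 [713.3 114.8  74.9  41.1  78.9]
269.9 [618.1 122.5  91.   90.1  80.6]
270.4 [524.1 134.4 100.   39.7  80.4]
270.2 [713.1 115.2  74.1  41.4  81.5]
269.9 [618.1 122.5  91.   90.1  80.6]
270.4 [524.1 134.4 100.   39.7  80.4]
270.2 [713.3 114.8  74.9  41.1  78.9]
269.9 [618.1 122.5  91.   90.1  80.6]
270.4 [524.1 134.4 100.   39.7  80.4]
```

Module is flush within 0.5 mm. Retracting, then going over to the robot side of the bar.

```bash
python3 -m handwheel '{"xyz":[[-0.15,-0.9,0],[-0.35,-2,0],[-0.35,-2,0],[0,0,4],[0,0,4]],"rotation":[[0,0,0],[0,0,0],[0,0,0],[0,0,0],[0,0,0]],"claw":[5.5,5.5,5.5,3,0]}'; python3 -m handwheel '{"xyz":[[0,0,4],[-4,-1.6,0],[-4,-1.6,0],[-4,-1.6,0],[-4,-1.6,0]],"rotation":[[0,0,0],[0,0,0],[0,0,0],[0,0,0],[0,0,0]],"claw":[0,0,0,0,0]}'
python3 m.py | head -3
python3 - <<'E'
from h import *
show([r for r in rects("top",.12,.137,.130,300,(.3,.5,-.3,.04))])
H=np.array([478.4,24.1]);p=None
for t in [104,99,90,80,70,60,50,40,30,20,10,4,0]:
    b=np.radians(350.35-t);th=np.radians(t)
    h=11*abs(np.cos(th))+14.5*abs(np.sin(th))
    T=H+170*np.array([np.cos(b),np.sin(b)])-(4+h)*np.array([-np.sin(b),np.cos(b)])
    print(t,T.round(1),None if p is None else (T-p).round(1));p=T
print(get_state()["q"].round(0),get_state()["position"])
cloud("top","pics/t3.png")
E
```

```text
time: 9.07
position: [0.5874, -0.0509, 0.1687]
tcp_rot: [-179.9, 0.0, 80.4]
contact_force: [0.5, 0.7, -0.3]
opening: 0.019
gripper_force: 0.0
time: 9.7
position: [0.4264, -0.1145, 0.2082]
tcp_rot: [180.0, 0.0, 80.5]
contact_force: [0.0, -0.1, 0.3]
opening: -0.0001
gripper_force: 0.0
270.2 [706.   73.1 159.5  41.6  80.5]
270.0 [612.8  88.4 160.   90.8  80.7]
270.4 [519.1 105.  159.7  39.9  80.4]
c 449.3 -59.2  size 160.0 x 8.0  ang 70.69 px [393. 308.] z nan n 566
104 [ 391.2 -123.3] None
99 [ 405.  -130.6] [13.8 -7.3]
90 [ 431.7 -140.4] [26.6 -9.8]
80 [ 459.2 -146. ] [27.6 -5.6]
70 [ 487.9 -147. ] [28.7 -1. ]
60 [ 516.8 -143. ] [28.9  4. ]
50 [ 545.2 -133.8] [28.3  9.2]
40 [ 571.9 -119.5] [26.7 14.3]
30 [ 596.  -100.4] [24.1 19.2]
20 [616.6 -76.8] [20.6 23.6]
10 [632.7 -49.4] [16.1 27.4]
4 [639.8 -31.6] [ 7.2 17.9]
0 [643.5 -19.2] [ 3.7 12.4]
[-15.   5. 116.   0.  58.  -6.] [ 0.42776053 -0.11429039  0.20860728]
```

View pics/t3.png

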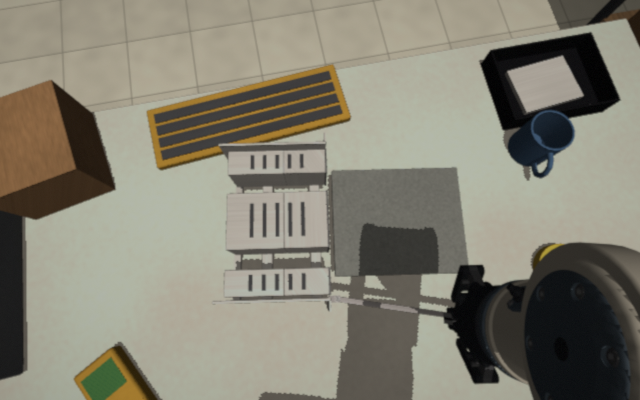

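The picture shows the wide module home at (277,220), level with the narrow ones. The bar is still open near (390,306). Lowering beside it.

```bash
python3 -m handwheel '{"xyz":[[-4.6,-0.5,0],[0,0,0],[0,0,-4],[0,0,-4],[0,0,-3]],"rotation":[[0,0,0],[0,0,0],[0,0,0],[0,0,0],[0,0,0]],"claw":[0,0,0,0,0]}'; python3 -m handwheel '{"xyz":[[0,0,0],[1,-0.5,0],[1.4,-0.7,0],[1.3,-0.5,0],[1.3,-0.5,0]],"rotation":[[0,0,0],[0,0,0],[0,0,0],[0,0,0],[0,0,0]],"claw":[0,0,0,0,0]}'
```

```text
time: 10.58
position: [0.3835, -0.1183, 0.097]
tcp_rot: [180.0, -0.0, 80.5]
contact_force: [0.1, 0.0, -0.0]
opening: -0.0001
gripper_force: 0.0
time: 11.2
position: [0.4335, -0.1408, 0.0988]
tcp_rot: [179.9, 0.0, 80.5]
contact_force: [-0.9, 0.2, -0.0]
opening: -0.0003
gripper_force: 0.4
```

```bash
python3 -m handwheel '{"xyz":[[1.3,-0.3,0],[1.4,-0.2,0],[1.4,-0.1,0],[1.4,0,0],[1.4,0.2,0]],"rotation":[[0,0,0],[0,0,0],[0,0,0],[0,0,0],[0,0,0]],"claw":[0,0,0,0,0]}'; python3 -m handwheel '{"xyz":[[1.4,0.2,0],[1.4,0.4,0],[1.4,0.5,0],[1.4,0.7,0],[1.3,0.7,0]],"rotation":[[0,0,0],[0,0,0],[0,0,0],[0,0,0],[0,0,0]],"claw":[0,0,0,0,0]}';  python3 -m handwheel '{"xyz":[[1.2,0.9,0],[1.2,1,0],[1.1,1.1,0],[1.0,1.2,0],[0.8,1.3,0]],"rotation":[[0,0,0],[0,0,0],[0,0,0],[0,0,0],[0,0,0]],"claw":[0,0,0,0,0]}'
```

```text
time: 11.82
position: [0.502, -0.1442, 0.0982]
tcp_rot: [-180.0, 0.0, 80.5]
contact_force: [-1.2, 1.3, 0.3]
opening: 0.0
gripper_force: 0.4
time: 12.45
position: [0.5711, -0.1187, 0.0982]
tcp_rot: [-180.0, 0.0, 80.5]
contact_force: [-1.2, -0.9, 0.8]
opening: 0.0001
gripper_force: 0.4
time: 13.08
position: [0.6237, -0.0634, 0.0982]
tcp_rot: [-180.0, 0.0, 80.5]
contact_force: [-0.3, -0.8, 0.3]
opening: 0.0002
gripper_force: 0.4
```

```bash
python3 -m handwheel '{"xyz":[[0.7,1.2,0],[0.5,1.1,0],[0.4,0.9,0],[0.1,0.4,0],[0,0,0]],"rotation":[[0,0,0],[0,0,0],[0,0,0],[0,0,0],[0,0,0]],"claw":[0,0,0,0,0]}'; python3 -m handwheel '{"xyz":[[0.06,0.2,0],[0.06,0.2,0],[0.05,0.2,0],[0,0,0],[0,0,0]],"rotation":[[0,0,0],[0,0,0],[0,0,0],[0,0,0],[0,0,0]],"claw":[0,0,0,0,0]}'
```

```text
time: 13.7
position: [0.6402, -0.0281, 0.0983]
tcp_rot: [180.0, -0.0, 80.5]
contact_force: [-0.0, 0.9, -0.0]
opening: 0.0001
gripper_force: 0.0
time: 14.32
position: [0.642, -0.0222, 0.0983]
tcp_rot: [180.0, -0.0, 80.5]
contact_force: [0.0, -0.8, 1.0]
opening: 0.0003
gripper_force: 0.0
```

Still only hinge friction, about 3 mm to go by the estimate; advancing in small steps.

```bash
python3 -m handwheel '{"xyz":[[0.02,0.1,0],[0.02,0.1,0],[0,0.05,0],[0,0,0],[0,0,0]],"rotation":[[0,0,0],[0,0,0],[0,0,0],[0,0,0],[0,0,0]],"claw":[0,0,0,0,0]}'; python3 -m handwheel '{"xyz":[[0,0.05,0],[0,0.05,0],[0,0,0],[0,0,0],[0,0,0]],"rotation":[[0,0,0],[0,0,0],[0,0,0],[0,0,0],[0,0,0]],"claw":[0,0,0,0,0]}'
```

```text
time: 14.95
position: [0.6422, -0.0197, 0.0983]
tcp_rot: [-180.0, -0.0, 80.5]
contact_force: [-0.1, 0.3, -0.2]
opening: 0.0001
gripper_force: 0.0
time: 15.58
position: [0.6422, -0.019, 0.0983]
tcp_rot: [180.0, 0.0, 80.5]
contact_force: [1.0, -2.6, -0.0]
opening: -0.0003
gripper_force: 1.2
```

```bash
python3 -m handwheel '{"xyz":[[0,0.05,0],[0,0.05,0],[0,0,0],[0,0,0],[0,0,0]],"rotation":[[0,0,0],[0,0,0],[0,0,0],[0,0,0],[0,0,0]],"claw":[0,0,0,0,0]}'; python3 -m handwheel '{"xyz":[[0,0.04,0],[0,0.04,0],[0,0,0],[0,0,0],[0,0,0]],"rotation":[[0,0,0],[0,0,0],[0,0,0],[0,0,0],[0,0,0]],"claw":[0,0,0,0,0]}'
```

```text
time: 16.2
position: [0.6423, -0.0189, 0.0983]
tcp_rot: [180.0, 0.1, 80.5]
contact_force: [0.4, -7.1, -0.4]
opening: -0.0004
gripper_force: 3.8
time: 16.82
position: [0.6422, -0.0188, 0.0983]
tcp_rot: [180.0, 0.1, 80.5]
contact_force: [1.2, -11.4, 0.3]
opening: -0.0003
gripper_force: 5.6
```

The force rises with no further movement, so the bar is against its stop (or a module). Backing off to look.

```bash
python3 -m handwheel '{"xyz":[[-0.1,-0.6,0],[-0.3,-2,0],[-0.5,-3,1],[0,-3,4],[0,-3,4]],"rotation":[[0,0,0],[0,0,0],[0,0,0],[0,0,0],[0,0,0]],"claw":[0,0,0,0,0]}'; python3 -m handwheel '{"xyz":[[-2,-5,3],[-2,-5,2],[-2,-5,0],[-2,-4,0],[0,0,0]],"rotation":[[0,0,0],[0,0,0],[0,0,0],[0,0,0],[0,0,0]],"claw":[0,0,0,0,0]}'; python3 m.py|head -3
python3 - <<'E'
from h import *
show(rects("top",.118,.137,.130,100,(.44,.76,-.06,.06)))
p,P,_,_=cloud("top","pics/t4.png"); 
im=cv2.imread("pics/t4.png")[120:320,200:360]; cv2.imwrite("pics/t4c.png",cv2.resize(im,None,fx=3,fy=3))
E
```

```text
time: 17.45
position: [0.6325, -0.1346, 0.189]
tcp_rot: [-179.9, -0.0, 80.5]
contact_force: [0.1, -1.2, 0.4]
opening: -0.0002
gripper_force: 0.0
time: 18.08
position: [0.5512, -0.3261, 0.2383]
tcp_rot: [-180.0, 0.0, 80.3]
contact_force: [0.3, 0.4, -0.3]
opening: 0.0
gripper_force: 0.0
270.2 [706.1  73.1 159.5  41.4  80.5]
269.9 [612.8  88.4 160.   90.8  80.7]
270.4 [519.1 105.  159.7  39.9  80.4]
c 726.9 23.9  size 67.2 x 5.4  ang 78.86 px [306. 149.] z 130.0 n 121
c 598.7 2.0  size 234.3 x 8.6  ang -9.73 px [335. 225.] z nan n 763
c 679.2 27.9  size 59.3 x 5.2  ang 78.84 px [309. 177.] z 122.1 n 120
```

View pics/t4c.png

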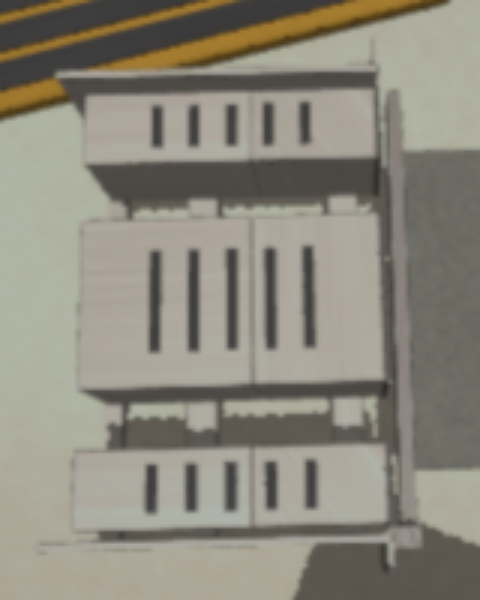

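The bar lies parallel to the front at -9.7°, which is shut. The wide module sits level and square between the narrow ones, and neither narrow module has moved.

```bash
python3 -c "
from station import *
print(job_done())"
```

```text
the job is handed in; nothing more can be done
None
```

The wide module is home on both rails, flush to about 0.5 mm and square to about 0.3° by camera; the retaining bar is shut against its stop, the narrow modules have not moved, and I handed the job in at about 18 s.

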